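Shift the film laminator's feed lever through its H-gate

ROBOT

A 7-joint arm with a two-finger parallel gripper is mounted at the origin on the work surface. World frame = base frame: x ahead of the robot, y to its left, z up, the work surface at z = 0. Lengths are in m, angles in degrees, forces in N, time in s.
With the tool pointing down it reaches from about 0.4 to 0.875 m from the base axis. Payload 19.3 kg.
Tool frame: the origin (TCP) lies on the centre line of the jaws, within the pads' length; the fingertips stand 17 mm ahead of it and the grasp point (between the pads) lies 2 mm behind it; z points along the fingers, y is the line along which they close (so a half turn about z gives the same grasp; the last joint's range is limited). The gripper opens to 85 mm and grips with 20 to 120 N. Pads are 22 mm wide; open, the fingers measure 114 mm over their backs; the gripper's body (76 mm by 85 mm) begins 54 mm behind the grasp point. The pads swing forward as they close: fully open they stand 13 mm farther back than shut.
Start: joints at [71.551, 29.874, -2.08, 91.645, 1.215, 58.505, -6.463], TCP at [0.156, -0.605, 0.214] pointing down, gripper open.
Joint ranges: [-166.77, 166.77], [-17.47, 122.26], [-85.68, 81.53], [9.62, 139.38], [-72.42, 252.41], [9.2, 110.78], [-144.41, 144.41]. Speed limits (degrees/s): [108.29, 108.29, 136.94, 136.94, 172.46, 172.46, 172.46].

INTERFACE

Orientations are given as a 3x3 rotation matrix whose columns are the frame's x, y, z axes.
In Python, from bench import * gives the robot as it stands. The module is installed in compiled form; this text tells all that it offers.
- The arm moves only by the shell command python3 -m crank 'ROWS' [FORCE]. ROWS is JSON, one flat list of numbers, 7 for each row, row after row: the turn, a rotation vector about the tool's x, y, z in degrees, then the shift along the tool's x, y, z in cm, then the closure in counts, from 0 (fully open) to 255 (shut). In form: [rx, ry, rz, x, y, z, fingers, rx, ry, rz, x, y, z, fingers, ...]. A call has 1 to 12 rows; each row is the pose to reach, as a shift and turn from the pose commanded when the call began, along the tool's axes at that moment; what a row does not reach only later rows make up. A row lasts 1/10 s, in which the tool goes at most 50 mm and 8.59 degrees, less where a joint would pass 70% of its speed; a pose out of reach is approached as far as the arm can. A call with a gripper value outside its range is refused whole. The fingers move at their own pace and stop on an object; FORCE is the grip in N (left out, the last holds). Time passes only in rows, so rows that repeat a pose let the fingers close. It gives the time, the measured TCP pose, the force, the opening and the grip force at its end, in the units of the state.
- sense(): the state, without advancing time (a new reading comes with each control period).
- camera(name): name is "scene" or "top" or "wrist"; returns the picture (384x512x3 uint8, red, green, blue); there is no depth.
- camera_model(name): a dict with "intrinsics" (3x3 intrinsics, pixels), "k1" (the pictures are not rectified: a ray, as slopes to the right and down, at radius r is drawn at 1 + k1 r^2 times it, then the intrinsics apply), "pose" (4x4, takes a point from camera to world coordinates); the wrist camera has in their place "T_tool_cam" (4x4, takes a point from camera to tool coordinates, whose origin is the TCP and whose axes are the flange's). Camera axes: x right, y up, looking along -z (the intrinsics and any distortion apply to the point x, -y, -z); pixel columns grow to the right and rows downward; lengths in m; the calibration is good to about 2 mm. A picture is of the moment at which its call begins: read the wrist's pose just before it. camera_model takes no time and is no camera call.
- finish_job(): hands the job in; it is judged then, once.
Trained networks look in the newest picture that a camera, given by its name, has taken for a name from the list of things; names that differ only in an ending like _2 or _b are one class to them, and where a whole thing is asked for, a point or a joint stands for the part that bears it (a point fixed in the world has none). Each returns a list of dicts, best first, with "confidence" (0 to 1); they miss things now and then, are a little off and sometimes report something else, mostly with a low value. They report only what shows in the picture. A call takes as long as a camera call.
- recognise(label, camera): "point" ([column, row] in pixels, amid what is visible of it).
- cut_out(label, camera): "pixels" (384x512 bool, what is visible of it) and "point" ([column, row] in pixels, amid what is visible of it).
- spot_point(label, camera): "point" ([column, row] in pixels: a listed point, or the origin of a listed thing).
The state is a dict: "time": time; "qpos": joint angles; "qd": joint speeds; "joint_efforts": joint torques, N m; "eef_pos": TCP position; "tcp_rot": TCP orientation; "wrist_force": force on the tool from outside, world axes, zero at the start; "torque": the same for the moment, N m; "grip_width": opening from 0.0 (shut) to 1.0 (fully open); "grip_force": force on a finger pad.
Only numpy, scipy, OpenCV 4.12 (cv2) and the standard library are available. Lean on these libraries where they do the work, as an engineer would, in place of code of your own. Each camera call takes 0.05 s, during which the arm holds its last target. There are 200 camera calls.

TASK

The roll laminator has been threaded and must now go to its production feed: push the feed-change lever on the gearbox out of the leg of the H-gate it stands in, through the cross slot, and fully home into the slot on the roll side, at the back of the gate (the outfeed side, away from the robot). Push it with the fingers from one side at a time; do not pinch the grip or ram the lever against the gate, then take the hand away. Leave the bottle, wafer box, cassette and tweezers where they stand.

Things in the scene. Friction and masses are not known exactly. Their poses are not given: they have to be found in the camera images.
- laminator: roll laminator, base 340 x 580 mm, fixed. Origin on the table under the lever's pivot; x from front to back (roughly away from the robot), y from gearbox to rolls, z up. White gearbox: x -81 to 81, y -71 to 71 mm, top at 116 mm; motor behind it to x = 200, top 119 mm. On the +y side a cheek plate (y 70 to 82, top 172 mm, black screw to 192 mm), then rolls, trays, control box to y = 505, all under 192 mm
- gate_centre (a point): centre of the H-gate, on the top face of its steel plate, 124 mm above the table, over the lever's pivot. Two legs along the laminator's x, 15 mm wide for the 12 mm shank, centred at y = -16 (outer leg) and y = +16 mm (roll side), the shank's centre going 23 mm forward and back in each; one cross slot along y at x = 0, 19 mm wide, joins them. The shank passes only in the slots
- grip_centre (a point): centre of the lever's black upright hand grip, 36 to 38 mm across and 70 mm tall, on the lever's axis 130 mm from the pivot. The pivot is 45 mm above the table, so the upright grip spans 140 to 210 mm above the table; 16 mm of bare shank show below it
- lever_along (a joint): lever's tilt along the legs (rad): 0 in line with the cross slot, positive to the laminator's +x (back), end stops -0.30 and +0.30. It can cross between the legs only within about +-0.055. No spring: friction keeps it where it is left; 3 to 4 N at the grip move it. It starts anywhere in the outer leg, from front slot to back slot
- lever_cross (a joint): lever's tilt across the legs (rad): positive towards the rolls (+y), end stops -0.23 and +0.23; -0.23 to -0.19 in the outer leg (away from the rolls), 0.19 to 0.23 in the roll-side leg. No spring; about 3 N at the grip move it
- grip: the lever's whole hand grip, see point grip_centre; its origin is the centre of its underside, 95 mm from the pivot, its z axis points along the lever
- grip_near: the quarter of the lever's hand grip that faces the laminator's front, -x (upright lever); it moves with the grip and its origin is the centre of the grip's underside. Never touched together with the grip_far quarter, which would be a pinch
- grip_far: the quarter of the lever's hand grip that faces the laminator's back, +x (upright lever); it moves with the grip and its origin is the centre of the grip's underside. Never touched together with the grip_near quarter, which would be a pinch
- grip_left: the quarter of the lever's hand grip that faces the rolls, +y (upright lever); it moves with the grip and its origin is the centre of the grip's underside. Never touched together with the grip_right quarter, which would be a pinch
- grip_right: the quarter of the lever's hand grip that faces away from the rolls, -y (upright lever); it moves with the grip and its origin is the centre of the grip's underside. Never touched together with the grip_left quarter, which would be a pinch
- solvent_bottle: bystander: closed white solvent bottle, 64 mm across, 150 mm tall, loose, behind and right of the gearbox (-y side); origin at the centre of its underside
- wafer_box: bystander: round flat white single-wafer box, 120 mm across, 18 mm tall, loose, in front and to the right of the gearbox; origin at the centre of its underside
- cassette: bystander: black ribbed wafer cassette, 140 x 122 mm, 140 mm tall with its top handle, loose, to the right of the gearbox (-y side); origin at the centre of its underside
- tweezers: bystander: steel wafer tweezers, 125 x 20 mm, 6 mm thick, lying loose in front of the gearbox; origin under their middle

How it is judged (in metres and radians):
At the end, for the whole second after the job is handed in: The lever is at rest fully home in the back slot of the roll-side leg (along more than 0.25 of 0.30 rad, cross more than 0.17 rad), and each of the four bystanders lies within 20 mm of where it stood (value of joint lever_along above 0.25 rad and value of joint lever_cross above 0.17 rad and velocity of joint lever_along between -0.05 and 0.05 rad/s and velocity of joint lever_cross between -0.05 and 0.05 rad/s and distance of each of solvent_bottle, wafer_box, cassette, tweezers from where it was at the start of the episode below 0.02 m); the robot touches nothing.
It fails at once if the grip is pinched: opposite sides of it are pressed at once ((contact force between the fingers and grip_near above 0.5 N and contact force between the fingers and grip_far above 0.5 N) or (contact force between the fingers and grip_left above 0.5 N and contact force between the fingers and grip_right above 0.5 N)).
It fails at once if the lever is rammed: pushed with more than 60 N (contact force between the fingers and grip above 60 N).
It fails at once if a bystander is knocked, lifted or carried more than 20 mm (distance of any of solvent_bottle, wafer_box, cassette, tweezers from where it was at the start of the episode above 0.02 m).
It also fails if it takes over 51 s, if anything falls off the work surface, if the arm or the gripper's body presses on something with over 40 N, if the wrist force passes 120 N, or if a joint passes its speed limit or range.

## Working session

There is one attempt and no reset: what is moved stays moved. The work goes in short steps, Python scripts to look and compute and a shell command to move; the robot and the scene stay as the last step left them, time stands still between calls to the robot, and variables do not carry over. Pictures are saved under pics/ and viewed, at most 10 in all, crops included, and the job is handed in when it is done.

```bash
mkdir -p pics; cat > h.py <<'E'
from bench import *
import numpy as np, cv2
def ray(cam,px):
    m=camera_model(cam);K=np.array(m["intrinsics"]);k1=m["k1"]
    d=np.linalg.inv(K)@[px[0],px[1],1.];d=d[:2];u=d.copy()
    for _ in range(20): u=d/(1+k1*(u@u))
    if "pose" in m: T=np.array(m["pose"])
    else:
        s=sense();W=np.eye(4);W[:3,:3]=s["tcp_rot"];W[:3,3]=s["eef_pos"];T=W@np.array(m["T_tool_cam"])
    return T[:3,3],T[:3,:3]@np.array([u[0],-u[1],-1.])
def atz(cam,px,z):
    o,d=ray(cam,px);return o+d*(z-o[2])/d[2]
def tri(a,b):
    (o1,d1),(o2,d2)=a,b
    d1=d1/np.linalg.norm(d1);d2=d2/np.linalg.norm(d2)
    t=np.linalg.lstsq(np.c_[d1,-d2],o2-o1,rcond=None)[0]
    p,q=o1+t[0]*d1,o2+t[1]*d2
    return (p+q)/2,np.linalg.norm(p-q)
E
python3 - <<'E'
from h import *
np.set_printoptions(precision=3,suppress=True)
P={}
for c in("scene","top"):
    im=camera(c);cv2.imwrite(f"pics/{c}0.png",im[:,:,::-1])
    for l in("gate_centre","grip_centre","grip","laminator","solvent_bottle","wafer_box","cassette","tweezers"):
        r=spot_point(l,c)
        P[c,l]=r[0]["point"] if r else None
        print(c,l,[(np.round(x["point"],1),round(x["confidence"],2)) for x in r[:2]])
for l in("gate_centre","grip_centre","grip","laminator","solvent_bottle","wafer_box","cassette","tweezers"):
    if P["scene",l] is not None and P["top",l] is not None: print(l,tri(ray("scene",P["scene",l]),ray("top",P["top",l])))
print(sense())
E
```

```text
scene gate_centre [(array([281.5, 203.1]), 0.65)]
scene grip_centre [(array([266.3, 204.2]), 0.8)]
scene grip [(array([268.5, 209.6]), 0.78)]
scene laminator [(array([275.5, 229.4]), 0.77)]
scene solvent_bottle []
scene wafer_box [(array([164.4, 235. ]), 0.82)]
scene cassette [(array([187.1, 321.7]), 0.93)]
scene tweezers [(array([226.1, 172.4]), 0.78), (array([276.3, 233.3]), 0.43)]
top gate_centre [(array([260.1, 152.5]), 0.79)]
top grip_centre [(array([273.6, 150.6]), 0.9)]
top grip [(array([272.6, 152.2]), 0.73)]
top laminator [(array([261.2, 163.1]), 0.63)]
top solvent_bottle [(array([312.7, 116.1]), 0.92)]
top wafer_box [(array([352.9, 231.2]), 0.93)]
top cassette [(array([384.9, 146.6]), 0.72)]
top tweezers [(array([249.8, 251.1]), 0.68), (array([260.6, 150.9]), 0.25)]
gate_centre (array([ 0.623, -0.142,  0.139]), np.float64(0.006308849692109819))
grip_centre (array([ 0.618, -0.175,  0.165]), np.float64(0.005673107381777168))
grip (array([ 0.62 , -0.171,  0.142]), np.float64(0.002313879353489684))
laminator (array([ 0.618, -0.142,  0.014]), np.float64(0.002317233222180259))
wafer_box (array([ 0.46 , -0.35 ,  0.022]), np.float64(0.004589634316103497))
cassette (array([ 0.655, -0.431,  0.017]), np.float64(0.0026559976470891178))
tweezers (array([ 0.411, -0.118,  0.009]), np.float64(0.004486042403237046))
{'time': 0.9, 'qpos': array([71.551, 29.872, -2.08 , 91.643,  1.211, 58.506, -6.463]), 'qd': array([ 0.059, -0.008, -0.033, -0.04 ,  0.011,  0.098, -0.018]), 'joint_efforts': array([ -0.   , -92.684,   1.979, -37.024,   0.018,   0.002,  -0.   ]), 'eef_pos': array([ 0.156, -0.605,  0.214]), 'tcp_rot': array([[ 0.968,  0.249,  0.   ],
       [ 0.249, -0.968, -0.   ],
       [ 0.   ,  0.   , -1.   ]]), 'wrist_force': array([-0.039, -0.571, -0.112]), 'torque': array([-0.005,  0.009, -0.015]), 'grip_force': 0.0, 'grip_width': 1.003044047451368}
```

```bash
python3 -c "
import cv2,numpy as np
a=cv2.imread('pics/scene0.png');b=cv2.imread('pics/top0.png');cv2.imwrite('pics/both.png',np.vstack([a,b])[:, :])
cv2.imwrite('pics/both.png',cv2.resize(np.hstack([a,b]),(800,300)))"
```

```text
(no output)
```

View pics/both.png

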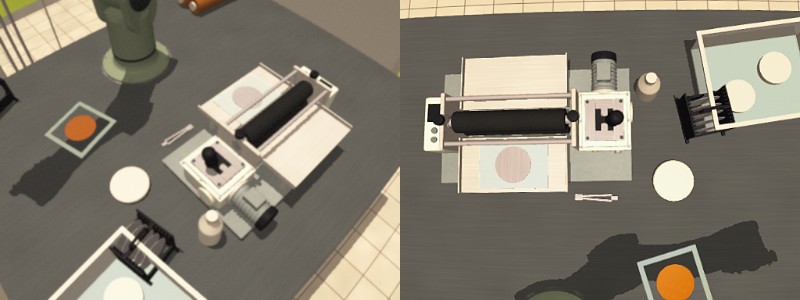

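```bash
python3 -c "
import cv2,numpy as np
a=cv2.imread('pics/scene0.png')[150:270,200:350];b=cv2.imread('pics/top0.png')[90:210,200:350]
cv2.imwrite('pics/crop.png',cv2.resize(np.hstack([a,b]),(800,320),interpolation=2))"
```

```text
(no output)
```

View pics/crop.png

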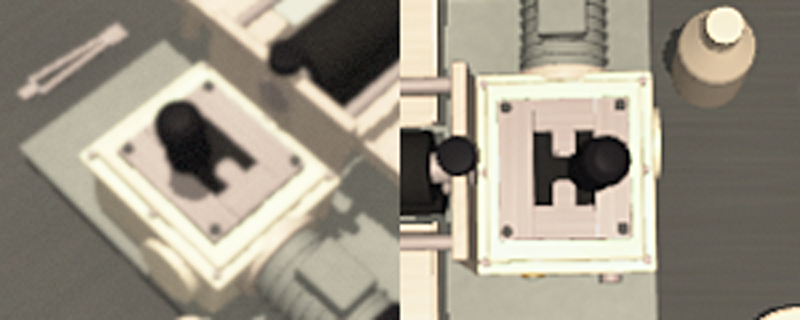

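The top view shows the H-gate at about (261,153) px and the grip in the right, outer leg at about (274,150). The scene view agrees. Next I compute the pose from the plate screws and the grip outline.

```bash
python3 - <<'E'
from h import *
from scipy.optimize import least_squares
np.set_printoptions(precision=4,suppress=True)
S=np.array([(505,107),(621,104),(507,232),(621,230)],float)
px=lambda p:(200+(p[0]-400)/2.6667,90+p[1]/2.6667)
W=np.array([atz("top",px(p),.124) for p in S]);print(W)
ex=(W[0]+W[1]-W[2]-W[3])[:2];ey=(W[0]+W[2]-W[1]-W[3])[:2]
print("yaw",np.degrees(np.arctan2(ex[1],ex[0])),np.degrees(np.arctan2(-ey[0],ey[1])),"c",W.mean(0))
# slot ends: H left leg x 535..., rows 130..205
for p in[(552,130),(552,205)]:print("leg",atz("top",px(p),.124))
print("gate spot",atz("top",(260.1,152.5),.124))
camera("top");r=cut_out("grip","top")[0];ys,xs=np.nonzero(r["pixels"]);print("mask",xs.min(),xs.max(),ys.min(),ys.max(),r["confidence"])
camera("scene");r2=cut_out("grip","scene")[0];y2,x2=np.nonzero(r2["pixels"]);print("mask",x2.min(),x2.max(),y2.min(),y2.max())
print(tri(ray("top",(xs.mean(),ys.mean())),ray("scene",(x2.mean(),y2.mean()))))
print("griptop",atz("top",px((604,160)),.205), "cen",atz("top",(273.6,150.6),.17))
for c,l in(("top","solvent_bottle"),("top","wafer_box"),("top","cassette"),("top","tweezers")):
    for k in [0]:
        r=spot_point(l,c); print(l,atz(c,r[0]["point"],0) if r else None)
E
```

```text
[[ 0.6712 -0.1006  0.124 ]
 [ 0.6728 -0.1916  0.124 ]
 [ 0.5724 -0.1026  0.124 ]
 [ 0.5735 -0.191   0.124 ]]
yaw 0.39747205533125246 0.8572745261733314 c [ 0.6225 -0.1464  0.124 ]
leg [ 0.6525 -0.1376  0.124 ]
leg [ 0.5933 -0.1376  0.124 ]
gate spot [ 0.6234 -0.144   0.124 ]
mask 264 286 140 161 0.97
mask 258 279 187 215
(array([ 0.6186, -0.1741,  0.1758]), np.float64(0.002728762263877202))
griptop [ 0.6141 -0.1779  0.205 ] cen [ 0.6191 -0.1723  0.17  ]
solvent_bottle [ 0.7313 -0.2695  0.    ]
wafer_box [ 0.45   -0.3559  0.    ]
cassette [ 0.6514 -0.4345  0.    ]
tweezers [ 0.4115 -0.1095  0.    ]
```

Estimates in world coordinates:
- **Gate centre:** about (0.623, -0.145), yaw about 0.6°.
- **Grip:** about (0.618, -0.174), so along is about -0.04.

Plan, with the fingers shut:
1. Nudge from the front until along is 0.
2. Push from -y.
3. Push from the front to the end of the slot.

First I approach high in front of the grip.

```bash
python3 -m crank '[0,0,5,10,-6.3,-4.6,255, 0,0,10,20,-12.6,-4.6,255, 0,0,13.8,30,-18.9,-4.6,255, 0,0,13.8,40,-25,-4.6,255, 0,0,13.8,48.3,-31,-4.6,255, 0,0,13.8,48.3,-31,-4.6,255, 0,0,13.8,48.3,-31,-4.6,255, 0,0,13.8,48.3,-31,-4.6,255, 0,0,13.8,48.3,-31,-4.6,255, 0,0,13.8,48.3,-31,-4.6,255, 0,0,13.8,48.3,-31,-4.6,255, 0,0,13.8,48.3,-31,-4.6,255]'
python3 -m crank '[0,0,0,0,0,0,255, 0,0,0,0,0,0,255, 0,0,0,0,0,0,255]'
python3 - <<'E'
from h import *
np.set_printoptions(precision=4,suppress=True)
s=sense();print(s["time"],s["eef_pos"],s["tcp_rot"],s["qpos"],s["grip_width"],s["wrist_force"])
im=camera("wrist");cv2.imwrite("pics/w1.png",im[:,:,::-1])
for l,z in(("gate_centre",.124),("grip_centre",.172)):
    for r in spot_point(l,"wrist")[:1]:print(l,r["point"],r["confidence"],atz("wrist",r["point"],z))
E
```

```text
time: 2.5
eef_pos: [0.5485, -0.1809, 0.2603]
tcp_rot: [[1.0, 0.014, 0.001], [0.014, -1.0, 0.001], [0.001, -0.001, -1.0]]
wrist_force: [-0.4, -1.6, 0.1]
grip_width: -0.0
grip_force: 0.0
time: 2.8
eef_pos: [0.5456, -0.1858, 0.2601]
tcp_rot: [[1.0, 0.01, -0.0], [0.01, -1.0, -0.0], [-0.0, 0.0, -1.0]]
wrist_force: [0.1, -0.4, -0.7]
grip_width: 0.003
grip_force: 0.0
2.8 [ 0.5456 -0.1858  0.2601] [[ 1.      0.0096 -0.0004]
 [ 0.0096 -1.     -0.0005]
 [-0.0004  0.0005 -1.    ]] [ 19.6654  23.0039  -9.2794  95.7728   4.1433  61.571  -80.3155] 0.0026163021663417265 [ 0.0829 -0.4411 -0.6728]
gate_centre [214.5, 90.9] 0.96 [ 0.6236 -0.1465  0.124 ]
```

View pics/w1.png

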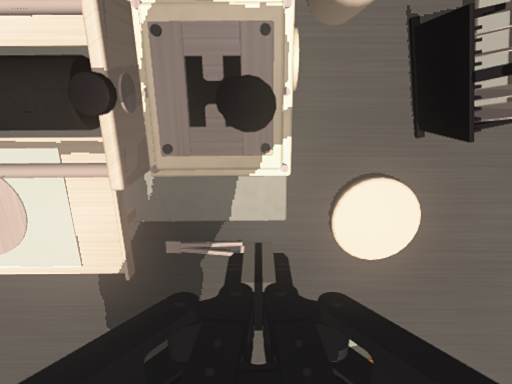

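The wrist view shows the gate centre near (214,91) and the grip head near (247,103), covering the front half of the outer leg. The fingers are shut at the bottom, clear of everything.

```bash
python3 - <<'E'
from h import *
np.set_printoptions(precision=4,suppress=True)
for p in((155,30),(265,29),(167,149),(266,148)):print(atz("wrist",p,.124))
c=np.array([.6234,-.146]);a=np.radians(.7);R=np.array([[np.cos(a),-np.sin(a)],[np.sin(a),np.cos(a)]])
for p in((247,103),(247,73),(247,132),(217,103),(276,103)):
    w=atz("wrist",p,.204);print(w,(R.T@(w[:2]-c)))
E
```

```text
[ 0.6711 -0.0985  0.124 ]
[ 0.6729 -0.1897  0.124 ]
[ 0.572  -0.1007  0.124 ]
[ 0.5739 -0.1924  0.124 ]
[ 0.6168 -0.1774  0.204 ] [-0.007  -0.0313]
[ 0.635  -0.1774  0.204 ] [ 0.0112 -0.0315]
[ 0.5982 -0.1774  0.204 ] [-0.0255 -0.0311]
[ 0.6166 -0.158   0.204 ] [-0.0069 -0.0119]
[ 0.617  -0.1962  0.204 ] [-0.007  -0.0501]
```

```bash
python3 -m crank '[0,0,0,0,-1.2,3,255, 0,0,0,0,-1.2,7,255, 0,0,0,1,-1.2,7.5,255, 0,0,0,2.5,-1.2,7.5,255, 0,0,0,3.5,-1.2,7.5,255, 0,0,0,3.9,-1.2,7.5,255, 0,0,0,4.2,-1.2,7.5,255, 0,0,0,4.4,-1.2,7.5,255, 0,0,0,4.6,-1.2,7.5,255, 0,0,0,4.6,-1.2,7.5,255]'
python3 -m crank '[0,0,0,-0.1,0,0,255, 0,0,0,-1.5,0,0,255, 0,0,0,-3,0,0,255]'
python3 - <<'E'
from h import *
s=sense();print(s["time"],s["eef_pos"])
im=camera("wrist");cv2.imwrite("pics/w2.png",im[:,:,::-1])
for r in cut_out("grip","wrist")[:1]:
    ys,xs=np.nonzero(r["pixels"]);print(xs.min(),xs.max(),ys.min(),ys.max())
for r in spot_point("grip_centre","wrist")[:1]:print(r["confidence"],atz("wrist",r["point"],.172))
E
```

```text
time: 3.95
eef_pos: [0.592, -0.1722, 0.1852]
tcp_rot: [[1.0, 0.011, -0.0], [0.011, -1.0, 0.0], [-0.0, -0.0, -1.0]]
wrist_force: [-2.8, -1.0, 2.2]
grip_width: 0.002
grip_force: 1.4
time: 4.25
eef_pos: [0.5619, -0.1724, 0.185]
tcp_rot: [[1.0, 0.011, 0.0], [0.011, -1.0, 0.0], [0.0, -0.0, -1.0]]
wrist_force: [0.9, -0.3, -0.5]
grip_width: -0.002
grip_force: 0.0
4.25 [ 0.56189984 -0.17244269  0.18495864]
222 314 96 181
0.68 [ 0.63097649 -0.15736124  0.172     ]
```

View pics/w2.png

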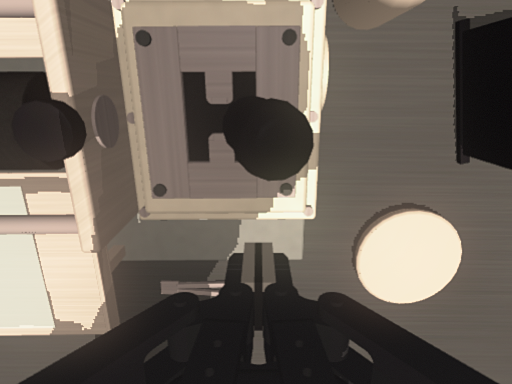

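Contact was felt at 2.8 N, so along is now about -0.01. Next I go around to the -y side and push across.

```bash
python3 -m crank '[0,0,0,-0.3,3,0,255, 0,0,0,0,6.2,0,255, 0,0,0,3,6.4,0,255, 0,0,0,6.1,6.4,0,255, 0,0,0,6.1,5,0,255, 0,0,0,6.1,4.2,0,255, 0,0,0,6.1,3.8,0,255, 0,0,0,6.1,3.4,0,255, 0,0,0,6.1,3.0,0,255, 0,0,0,6.1,2.6,0,255, 0,0,0,6.1,2.2,0,255]'
python3 -m crank '[0,0,0,0,-0.4,0,255, 0,0,0,0,-0.8,0,255, 0,0,0,0,-1.2,0,255, 0,0,0,0,-1.6,0,255,0,0,0,0,-2,0,255]'
```

```text
time: 5.5
eef_pos: [0.6239, -0.1958, 0.1869]
tcp_rot: [[1.0, 0.009, 0.003], [0.009, -1.0, -0.003], [0.003, 0.003, -1.0]]
wrist_force: [-1.4, -9.0, 21.1]
grip_width: 0.003
grip_force: 11.2
time: 6.0
eef_pos: [0.6257, -0.177, 0.19]
tcp_rot: [[1.0, 0.008, 0.009], [0.008, -1.0, -0.005], [0.009, 0.005, -1.0]]
wrist_force: [-2.9, -10.9, 48.9]
grip_width: -0.003
grip_force: 24.5
```

There is a large upward force: the gripper's knuckles are resting on the grip top. I back off and raise the tool.

```bash
python3 -m crank '[0,0,0,0,0.4,-0.6,255, 0,0,0,0,1.2,-1.4,255, 0,0,0,0,2.5,-2,255, 0,0,0,0,4,-2,255]'
python3 - <<'E'
from h import *
s=sense();print(s["time"],s["eef_pos"],s["wrist_force"])
im=camera("wrist");cv2.imwrite("pics/w3.png",im[:,:,::-1])
for l in("scene","top"):
    camera(l);r=cut_out("grip",l)
    if r:
        ys,xs=np.nonzero(r[0]["pixels"]);print(l,xs.min(),xs.max(),ys.min(),ys.max(),r[0]["confidence"])
E
```

```text
time: 6.4
eef_pos: [0.6238, -0.2152, 0.2059]
tcp_rot: [[1.0, 0.011, 0.001], [0.011, -1.0, -0.0], [0.001, 0.0, -1.0]]
wrist_force: [0.5, 0.1, -0.6]
grip_width: 0.002
grip_force: 0.0
6.4 [ 0.62377674 -0.21519419  0.20590739] [ 0.49702021  0.06316378 -0.6113658 ]
scene 269 287 181 211 0.61
```

View pics/w3.png

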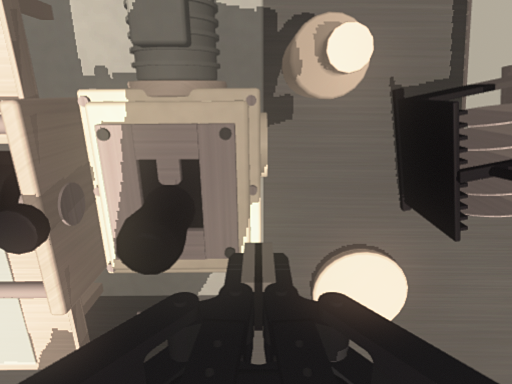

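The lever is now part-way along the cross slot, with its head near (152,243) px. Nothing else has been disturbed.

```bash
python3 - <<'E'
from h import *
np.set_printoptions(precision=4,suppress=True)
c=np.array([.623,-.146]);a=np.radians(1.0);R=np.array([[np.cos(a),-np.sin(a)],[np.sin(a),np.cos(a)]])
r=cut_out("grip","wrist")
if r:
    ys,xs=np.nonzero(r[0]["pixels"]);print(xs.min(),xs.max(),ys.min(),ys.max(),r[0]["confidence"])
for p in((152,243),(119,243),(152,274)):
    w=atz("wrist",p,.21);print(w,R.T@(w[:2]-c))
for l in("grip","grip_centre"):
  for c_ in("scene","wrist"):
    print(l,c_,[(x["point"],x["confidence"]) for x in spot_point(l,c_)[:1]])
a=spot_point("grip_centre","scene");b=spot_point("grip_centre","wrist")
if a and b:
    t=tri(ray("scene",a[0]["point"]),ray("wrist",b[0]["point"]));print(t,R.T@(t[0][:2]-c))
E
```

```text
116 194 185 274 0.82
[ 0.6244 -0.1565  0.21  ] [ 0.0012 -0.0106]
[ 0.6241 -0.139   0.21  ] [0.0013 0.007 ]
[ 0.6054 -0.1548  0.21  ] [-0.0177 -0.0085]
grip scene [([278.2, 203.3], 0.65)]
grip wrist [([173.1, 201.8], 0.94)]
grip_centre scene [([276.2, 196.9], 0.67)]
grip_centre wrist [([159.2, 225.2], 0.73)]
(array([ 0.6083, -0.1407,  0.1468]), np.float64(0.0023211252074663248)) [-0.0146  0.0055]
```

```bash
python3 -m crank '[0,0,0,0,-1.2,0,255, 0,0,0,0,-2,0,255, 0,0,0,0,-2.4,0,255, 0,0,0,0,-2.8,0,255, 0,0,0,0,-3.2,0,255]'
python3 -m crank '[0,0,0,0,-0.4,0,255, 0,0,0,0,-0.8,0,255, 0,0,0,0,-1.2,0,255, 0,0,0,0,-1.6,0,255, 0,0,0,0,-2,0,255, 0,0,0,0,-2.3,0,255, 0,0,0,0,-2.6,0,255]'
```

```text
time: 7.5
eef_pos: [0.6232, -0.1816, 0.2052]
tcp_rot: [[1.0, 0.011, 0.0], [0.011, -1.0, -0.0], [0.0, 0.0, -1.0]]
wrist_force: [-0.8, -0.0, -0.3]
grip_width: -0.003
grip_force: 0.0
time: 8.2
eef_pos: [0.6229, -0.1557, 0.2051]
tcp_rot: [[1.0, 0.011, 0.0], [0.011, -1.0, 0.0], [0.0, -0.0, -1.0]]
wrist_force: [0.3, -0.4, 0.2]
grip_width: 0.0
grip_force: 0.0
```

```bash
python3 - <<'E'
from h import *
a=camera("wrist");b=camera("scene")[140:260,200:360];b=cv2.resize(b,(512,384))
cv2.imwrite("pics/w4.png",cv2.resize(np.hstack([a,b])[:,:,::-1],(800,300)))
E
```

```text
(no output)
```

View pics/w4.png

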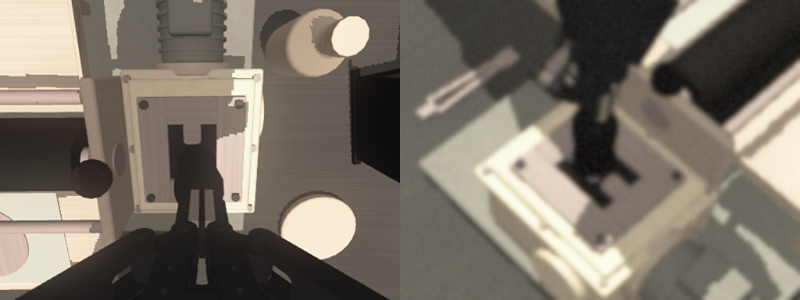

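I can't read this view because the grip is hidden behind the fingers. I retreat, then fit the grip cylinder to the masks.

```bash
python3 -m crank '[0,0,0,0,2,0,255, 0,0,0,0,4.5,0,255, 0,0,0,0,7,-1,255, 0,0,0,0,7,-2,255, 0,0,0,0,7,-2,255]' | head -3
cat > fit.py <<'E'
from h import *
from scipy.spatial.transform import Rotation as Ro
from scipy.optimize import minimize
C=np.array([.623,-.146,.045]);Yaw=1.0
def proj(cam,P):
    m=camera_model(cam);K=np.array(m["intrinsics"])
    if "pose" in m: T=np.array(m["pose"])
    else:
        s=sense();W=np.eye(4);W[:3,:3]=s["tcp_rot"];W[:3,3]=s["eef_pos"];T=W@np.array(m["T_tool_cam"])
    p=(P-T[:3,3])@T[:3,:3];u=np.c_[p[:,0],-p[:,1]]/-p[:,2:]
    u=u*(1+m["k1"]*(u**2).sum(1,keepdims=True))
    return u@np.array([[K[0,0],0],[0,K[1,1]]])+K[:2,2]
t=np.linspace(0,2*np.pi,24)
cyl=np.vstack([np.c_[.0185*np.cos(t),.0185*np.sin(t),0*t+h] for h in(.095,.165)])
def grip(al,cr):
    d=np.array([np.tan(al),np.tan(cr),1]);d/=np.linalg.norm(d)
    v=np.cross([0,0,1],d);n=np.linalg.norm(v);r=Ro.from_rotvec(v/max(n,1e-9)*np.arcsin(n))
    return Ro.from_euler('z',Yaw,degrees=True).apply(r.apply(cyl))+C
def iou(cam,mask,a):
    h=cv2.convexHull(proj(cam,grip(*a)).astype(np.float32));im=np.zeros(mask.shape,np.uint8)
    cv2.fillConvexPoly(im,np.round(h*16).astype(np.int32),1,shift=4);im=im>0
    return (im&mask).sum()/(im|mask).sum()
def fit(cams):
    M={}
    for c in cams:
        camera(c);r=cut_out("grip",c)
        if r and r[0]["confidence"]>.4:M[c]=r[0]["pixels"];print(c,r[0]["confidence"],r[0]["point"],r[0]["pixels"].sum())
    for k in [[c] for c in M]+[list(M)]:
        g=[(np.mean([iou(c,M[c],(a,b)) for c in k]),a,b) for a in np.arange(-.32,.33,.04) for b in np.arange(-.26,.27,.04)]
        s=max(g);g=[(np.mean([iou(c,M[c],(a,b)) for c in k]),a,b) for a in s[1]+np.arange(-.04,.041,.01) for b in s[2]+np.arange(-.04,.041,.01)]
        print(k,np.round(max(g),3))
E
python3 - <<'E'
from fit import *
s=sense();print(s["time"],s["eef_pos"],s["wrist_force"])
fit(("wrist","scene","top"))
cv2.imwrite("pics/w5.png",camera("wrist")[:,:,::-1])
E
```

```text
time: 8.8
eef_pos: [0.6241, -0.2264, 0.2263]
tcp_rot: [[1.0, 0.01, 0.002], [0.01, -1.0, -0.0], [0.002, 0.0, -1.0]]
8.8 [ 0.62411804 -0.22644949  0.22626196] [ 0.83262528  0.57548026 -0.04346918]
wrist 0.7 [149.1, 215.1] 4046
scene 0.89 [278.5, 195.2] 468
['wrist'] [ 0.843 -0.01  -0.06 ]
['scene'] [ 0.796  0.02  -0.08 ]
['wrist', 'scene'] [ 0.807 -0.    -0.05 ]
```

View pics/w5.png

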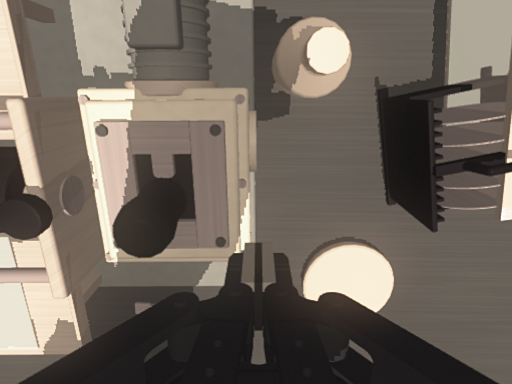

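```bash
python3 - <<'E'
from fit import *
np.set_printoptions(precision=3,suppress=True)
s=sense();R=np.array(s["tcp_rot"]);p=s["eef_pos"]
for x in(-.011,.011):
  for z in(-.03,-.015,0,.017):
    print(x,z,proj("wrist",(np.array([[x,-.014,z],[x,.014,z]])@R.T)+p).round().tolist())
print(np.array(camera_model("wrist")["T_tool_cam"]))
# scene: gripper silhouette lowest point expectation
print("scene tip",proj("scene",np.array([p+R@[0,0,.017],p])))
cv2.imwrite("pics/s5.png",cv2.resize(camera("scene")[110:260,200:400],(800,600))[:,:,::-1])
E
```

```text
-0.011 -0.03 [[229.0, 291.0], [288.0, 291.0]]
-0.011 -0.015 [[232.0, 273.0], [286.0, 274.0]]
-0.011 0 [[234.0, 259.0], [284.0, 259.0]]
-0.011 0.017 [[236.0, 245.0], [282.0, 245.0]]
0.011 -0.03 [[228.0, 249.0], [290.0, 249.0]]
0.011 -0.015 [[231.0, 235.0], [287.0, 235.0]]
0.011 0 [[233.0, 223.0], [285.0, 223.0]]
0.011 0.017 [[235.0, 212.0], [282.0, 212.0]]
[[ 0.001  0.95   0.311  0.079]
 [ 1.    -0.001 -0.    -0.   ]
 [ 0.     0.311 -0.95  -0.161]
 [ 0.     0.     0.     1.   ]]
scene tip [[250.739 209.198]
 [250.804 204.424]]
```

View pics/s5.png

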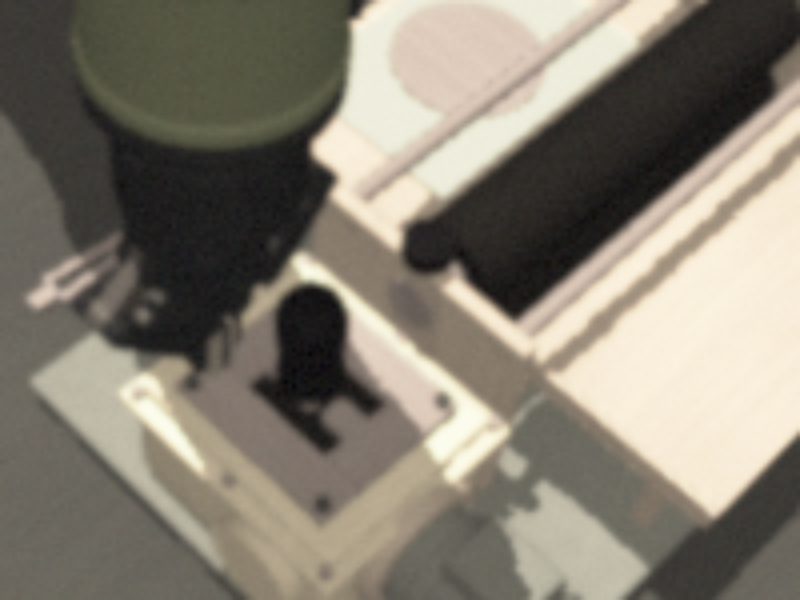

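The wrist picture puts the shut fingertips about 22 mm behind the TCP, not 17 mm ahead of it: they show at row 243, where 17 mm ahead would give row 212. That explains the contact on top of the grip and the pass above it. The lever is at about (0, -0.05), so I push again with the TCP at z = 0.16.

```bash
python3 -m crank '[0,0,0,0,0,3,255, 0,0,0,0,0,6,255, 0,0,0,0,0,6.6,255, 0,0,0,0,-2,6.6,255, 0,0,0,0,-3,6.6,255, 0,0,0,0,-3.4,6.6,255, 0,0,0,0,-3.8,6.6,255, 0,0,0,0,-4.2,6.6,255]'
python3 - <<'E'
from fit import *
fit(("wrist","scene"))
E
```

```text
time: 10.0
eef_pos: [0.6234, -0.1846, 0.1597]
tcp_rot: [[1.0, 0.01, 0.001], [0.01, -1.0, -0.001], [0.001, 0.001, -1.0]]
wrist_force: [-0.1, -3.1, 2.7]
grip_width: 0.001
grip_force: 1.3
wrist 0.81 [188.1, 258.7] 6154
scene 0.65 [282.5, 199.9] 276
['wrist'] [ 0.62  0.06 -0.04]
['scene'] [ 0.483  0.12  -0.04 ]
['wrist', 'scene'] [ 0.545  0.06  -0.05 ]
```

```bash
python3 -m crank '[0,0,0,0,-0.4,0,255, 0,0,0,0,-0.8,0,255, 0,0,0,0,-1.2,0,255, 0,0,0,0,-1.6,0,255, 0,0,0,0,-2,0,255]'
python3 -m crank '[0,0,0,0,-0.3,0,255, 0,0,0,0,-0.6,0,255, 0,0,0,0,-0.9,0,255, 0,0,0,0,-1.2,0,255]'
```

```text
time: 10.7
eef_pos: [0.6231, -0.1635, 0.1592]
tcp_rot: [[1.0, 0.011, 0.0], [0.011, -1.0, -0.0], [0.0, 0.0, -1.0]]
wrist_force: [1.0, -2.6, 2.2]
grip_width: -0.002
grip_force: 1.4
time: 11.1
eef_pos: [0.6228, -0.1516, 0.159]
tcp_rot: [[1.0, 0.011, -0.0], [0.011, -1.0, 0.0], [-0.0, -0.0, -1.0]]
wrist_force: [1.2, -2.4, 0.9]
grip_width: 0.0
grip_force: 1.2
```

```bash
python3 -m crank '[0,0,0,0,-0.2,0,255, 0,0,0,0,-0.4,0,255]'; python3 -m crank '[0,0,0,0,-0.2,0,255]'
```

```text
time: 11.3
eef_pos: [0.6227, -0.1477, 0.1589]
tcp_rot: [[1.0, 0.011, -0.0], [0.011, -1.0, 0.0], [-0.0, -0.0, -1.0]]
wrist_force: [1.0, -2.3, -0.2]
grip_width: 0.0
grip_force: 1.1
time: 11.4
eef_pos: [0.6227, -0.1459, 0.1589]
tcp_rot: [[1.0, 0.011, -0.0], [0.011, -1.0, -0.0], [-0.0, 0.0, -1.0]]
wrist_force: [0.8, -4.9, -1.4]
grip_width: 0.001
grip_force: 2.3
```

The force is rising, so the lever is at the leg wall. I retreat, go round to the front and check.

```bash
python3 -m crank '[0,0,0,0,1.5,0,255, 0,0,0,0,4,0,255, 0,0,0,-2,5.5,0,255, 0,0,0,-6,5,0,255, 0,0,0,-8,3,0,255, 0,0,0,-8,1,0,255, 0,0,0,-8,-0.5,0,255, 0,0,0,-8,-2,0,255, 0,0,0,-8,-2.7,0,255, 0,0,0,-8,-2.7,0,255]'
python3 - <<'E'
from fit import *
fit(("wrist","scene","top"))
cv2.imwrite("pics/w6.png",camera("wrist")[:,:,::-1])
E
```

```text
time: 12.4
eef_pos: [0.5429, -0.1189, 0.159]
tcp_rot: [[1.0, 0.012, -0.0], [0.012, -1.0, 0.0], [-0.0, -0.0, -1.0]]
wrist_force: [0.3, 0.2, -0.4]
grip_width: 0.003
grip_force: 0.0
wrist 0.86 [242.8, 93.8] 9061
scene 0.94 [292.4, 186.4] 550
['wrist'] [ 0.873 -0.03   0.2  ]
['scene'] [0.831 0.01  0.2  ]
['wrist', 'scene'] [ 0.814 -0.02   0.21 ]
```

View pics/w6.png

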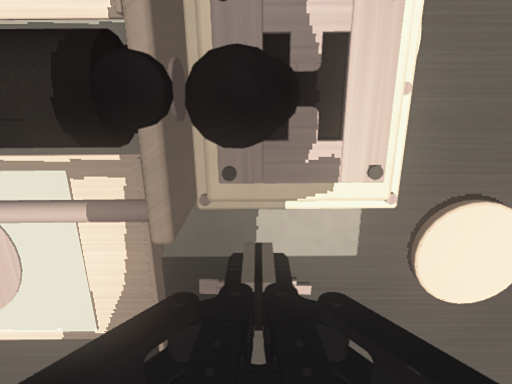

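The lever stands in the roll-side leg with cross about 0.20. Now I push it to the back.

```bash
python3 -m crank '[0,0,0,2,-0.2,0,255, 0,0,0,4,-0.2,0,255, 0,0,0,4.6,-0.2,0,255, 0,0,0,5,-0.2,0,255, 0,0,0,5.4,-0.2,0,255, 0,0,0,5.8,-0.2,0,255, 0,0,0,6.2,-0.2,0,255]'
python3 -m crank '[0,0,0,0.4,0,0,255, 0,0,0,0.8,0,0,255, 0,0,0,1.2,0,0,255, 0,0,0,1.6,0,0,255, 0,0,0,2,0,0,255]'
```

```text
time: 13.45
eef_pos: [0.6036, -0.1172, 0.1592]
tcp_rot: [[1.0, 0.011, -0.001], [0.011, -1.0, 0.0], [-0.001, -0.0, -1.0]]
wrist_force: [-5.2, 1.3, 3.6]
grip_width: 0.004
grip_force: 2.6
time: 13.95
eef_pos: [0.6245, -0.117, 0.1589]
tcp_rot: [[1.0, 0.011, -0.001], [0.011, -1.0, -0.0], [-0.001, 0.0, -1.0]]
wrist_force: [-4.3, 1.5, 0.9]
grip_width: 0.003
grip_force: 2.2
```

```bash
python3 -m crank '[0,0,0,0.3,0,0,255, 0,0,0,0.6,0,0,255, 0,0,0,0.8,0,0,255]';python3 -m crank '[0,0,0,0.2,0,0,255, 0,0,0,0.3,0,0,255]'
```

```text
time: 14.25
eef_pos: [0.6325, -0.117, 0.1588]
tcp_rot: [[1.0, 0.011, -0.001], [0.011, -1.0, -0.0], [-0.001, 0.0, -1.0]]
wrist_force: [-5.1, -0.5, -1.8]
grip_width: 0.003
grip_force: 2.1
time: 14.45
eef_pos: [0.6342, -0.117, 0.1584]
tcp_rot: [[1.0, 0.011, -0.003], [0.011, -1.0, -0.0], [-0.003, 0.0, -1.0]]
wrist_force: [-14.0, 0.3, -0.2]
grip_width: -0.002
grip_force: 6.5
```

14 N at x = 0.634 means the end stop. I retreat and check.

```bash
python3 -m crank '[0,0,0,-1,0,0,255, 0,0,0,-4,0,0,255, 0,0,0,-8,0,-2,255, 0,0,0,-12,0,-6,255, 0,0,0,-15,0,-8,255, 0,0,0,-15,0,-8,255, 0,0,0,-15,0,-8,255]'
python3 - <<'E'
from fit import *
fit(("wrist","scene","top"))
for l in("solvent_bottle","wafer_box","cassette","tweezers"):
    r=spot_point(l,"top"); print(l,atz("top",r[0]["point"],0) if r else None)
a=camera("wrist");b=cv2.resize(camera("scene")[140:260,200:360],(512,384))
cv2.imwrite("pics/w7.png",cv2.resize(np.hstack([a,b])[:,:,::-1],(800,300)))
E
```

```text
time: 15.15
eef_pos: [0.486, -0.1187, 0.2402]
tcp_rot: [[1.0, 0.01, 0.003], [0.01, -1.0, -0.001], [0.003, 0.001, -1.0]]
wrist_force: [1.6, -0.2, -0.1]
grip_width: 0.002
grip_force: 0.0
scene 0.59 [305.3, 200.8] 444
top 0.86 [245.6, 130.2] 496
['scene'] [0.699 0.3   0.2  ]
['top'] [0.787 0.29  0.21 ]
['scene', 'top'] [0.741 0.29  0.21 ]
solvent_bottle [ 0.734503   -0.27245252  0.        ]
wafer_box [ 0.45318917 -0.35807135  0.        ]
cassette [ 0.65145469 -0.43023668  0.        ]
tweezers [ 0.68169027 -0.11776491  0.        ]
```

View pics/w7.png

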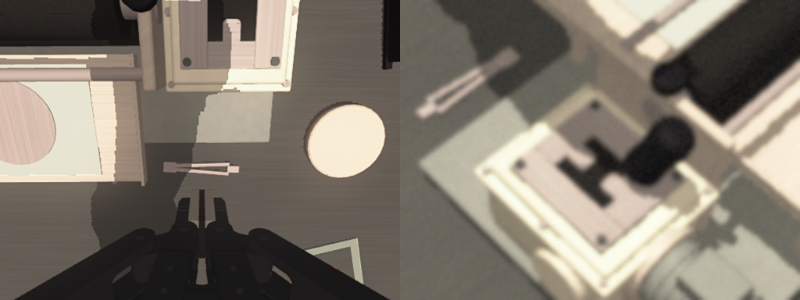

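The lever is home in the back of the roll-side leg, at about (0.29, 0.21). The bystanders have not moved (the tweezers detection was a false hit; the picture shows them in place), and the hand is clear.

```bash
python3 -c "
from bench import *
print(finish_job())"
```

```text
the job is handed in; nothing more can be done
None
```

I handed the job in with the lever fully home in the back slot of the roll-side leg (along about 0.29 rad, cross about 0.21 rad), the bystanders where they stood and the hand clear. The first cross push landed on top of the grip, with up to 49 N at the wrist, because the fingertips sat higher than stated; I lowered the tool and finished the pushes at no more than 14 N.

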